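Lock the filler cap on the water tank

TASK

Close the drinking-water tank on the game table: set the two-armed cap over the tank's filler stub and, with its arms still up, push it firmly but without straining it until it is fully home. Then swing both cam arms down together, neither one running ahead of the other, until both lie snug along the stub and the cap is locked, and let go. Leave everything else on the table where it is.

Things in the scene. Friction and masses are not known exactly. Their poses are not given: they have to be found in the camera images.
- cap: Aluminium filler cap (cam-and-groove coupler), 0.38 kg with its arms, give or take a fifth: a round cup, 50 mm outer diameter, 37 mm tall, flat closed top, standing mouth down. Bore about 39.5 mm wide, 30 mm deep. Origin: centre of its lower edge; z up. Its two cam arms are on its local +y and -y sides; grip the plain round sides across local x.
- cam_a (a joint): Angle of the +y arm: 0 = pointing up and outward, 60 degrees above level (starts at 0 to 0.26); 1.05 = level; 2.55 = end stop, hanging down. Stiff (0.07 N m), stays where left: pressing both arms 20 mm out from the hinges takes 7 to 12 N in all. Below level its nose turns in under the stub's head. From 55 degrees below level two fingers can squeeze the arms inward to the stop.
- cam_b (a joint): The same for the arm on the cap's local -y side.
- tank: Flat stainless-steel water tank, fixed to the table: 206 x 176 mm, lid 65 mm above the table, small tap on its local -x face. Origin: centre of its underside, z up.
- stub_foot (a point): Axis of the upright filler stub at lid level, 30 mm from the tank's middle on the tap side. Stub 36 mm wide, chamfered to 29 mm at the top, grooved below its head. It is clamped at varying heights, not measured, to be felt: with the cap home, the cap's lower edge is 43 to 71 mm and the stub's rim 73 to 101 mm above the lid. It holds fast under the loads of the job.
- valve (a joint): Travel (m) of the black sprung pin, 18 mm wide, standing 5 mm above the stub's rim: 0 = out, 0.005 = level with the rim, when the cap's inside meets the rim, a hard stop: cap home. Pushing it in takes 12 N at first, 17 N at the end, the cap's weight included; friction then keeps it in under the cap's weight.
- washer: Bystander: black rubber washer, 34 mm wide, 5 mm thick, lying on the tank's lid. Origin: centre of its underside.
- mug: Bystander: white mug, 76 mm wide, 85 mm tall. Origin: centre of its underside.
- flask: Bystander: dark steel flask, 62 mm wide, 190 mm tall. Origin: centre of its underside.
- tin: Bystander: round tin, 80 mm wide, 45 mm tall. Origin: centre of its underside.
- tiles: Bystander: stack of four 20 mm game tiles, 18 mm tall. Origin: centre of its underside.
- board_a: Bystander: arched game board, 120 x 260 mm, 6 mm thick. Origin: its underside.
- board_b: Bystander: another arched game board, the same size.
- hinge_a (a point): Hinge of the cam arm on the cap's +y side, 27 mm from the cap's axis, 16 mm above its lower edge. The arm is a flat steel lever 48 mm long, 17 to 22 mm wide, 5 mm thick; at the start its tip stands 34 to 42 mm higher than the hinge and 24 to 34 mm farther out.
- hinge_b (a point): The same for the arm on the cap's local -y side.
Mind the look-alikes: they are no part of the job. Leave any pink or turquoise look-alike of the cap alone.

How it is judged:
By the outcome, as a careful person would: the job done as asked, in the order asked, and still so for the second after the job is handed in, with the robot touching nothing.
It also fails if it takes over 72 s, if anything falls off the work surface, if the arm or the gripper's body presses on something with over 40 N, if the wrist force passes 120 N, or if a joint passes its speed limit or range.

ROBOT

A 7-joint arm with a two-finger parallel gripper is mounted at the origin on the work surface. World frame = base frame: x ahead of the robot, y to its left, z up, the work surface at z = 0. Lengths are in m, angles in rad, forces in N, time in s.
With the tool pointing down it reaches from about 0.4 to 0.875 m from the base axis. Payload 6.5 kg.
Tool frame: the origin (TCP) lies between the finger pads; the fingertips stand 19 mm ahead of it and the grasp point (between the pads) is the TCP; y points along the fingers, x is the direction in which the jaws open and shut, and the axes are right-handed (so a half turn about y gives the same grasp; the last joint's range is limited). The gripper opens to 88 mm and grips with 3 to 60 N. Pads are 18 mm wide; open, the fingers measure 123 mm over their backs; the gripper's body (75 mm by 187 mm) begins 45 mm behind the grasp point.
Start: joints at [1.063, 0.536, -0.004, 1.538, 0.003, 1.067, -0.071], TCP at [0.278, -0.588, 0.258] pointing down, gripper open.
Joint ranges: [-2.7, 2.7], [-0.37, 2.16], [-1.27, 1.26], [0.24, 2.4], [-1.31, 4.45], [0.19, 1.91], [-2.76, 2.76]. Speed limits (rad/s): [2.39, 2.39, 3.14, 3.14, 3.14, 3.14, 3.14].

INTERFACE

Orientations are given as a rotation vector (axis times angle).
In Python, from cell import monitor, optics, order gives the robot as it stands.
- The arm moves only by the tool play_rows, never from a script. Its argument "increments" is a list of rows, each a list of 3 entries, a list of its own where there are three numbers: the turn, a rotation vector about the world's x, y, z in rad, then the shift along the world's x, y, z in m, then the opening in per cent of the stroke, from 0 (shut) to 100 (fully open). A call has 1 to 12 rows; each row is the pose to reach, as a shift and turn from the pose commanded when the call began; what a row does not reach only later rows make up. A row lasts 1/8 s, in which the tool goes at most 62.5 mm and 10.7 degrees, less where a joint would pass 70% of its speed; a pose out of reach is approached as far as the arm can. A call with a gripper value outside its range is refused whole. The fingers move at their own pace and stop on an object; "newtons" is the grip in N (left out, the last holds). Time passes only in rows, so rows that repeat a pose let the fingers close. It gives the time, the measured TCP pose, the force and the opening at its end, in the units of the state.
- monitor.sense(): the state, without advancing time (a new reading comes with each control period).
- optics.read_camera(name): name is "scene" or "top"; returns a dict with "color" (420x560x3 uint8, red, green, blue), "z_map" (420x560 float32, m along the optical axis (not along the pixel's ray), 0 where there is no reading), "K" (3x3 intrinsics, pixels), "eye" and "attitude" of the camera in the world. Camera axes: x right, y down, z forward; pixel columns grow to the right and rows downward; lengths in m; the calibration is good to about 2 mm. A picture is of the moment at which its call begins.
- order.job_done(): hands the job in, once; it reports no verdict.
The state is a dict: "time": time; "q": joint angles; "dq": joint speeds; "effort": joint torques, N m; "tool_pos": TCP position; "ee_rot": TCP orientation; "contact_force": force on the tool from outside, world axes, zero at the start; "moment": the same for the moment, N m; "finger_gap": opening from 0.0 (shut) to 1.0 (fully open).
Only numpy, scipy, OpenCV 4.12 (cv2) and the standard library are available. Lean on these libraries where they do the work, as an engineer would, in place of code of your own. Each camera call takes 0.05 s, during which the arm holds its last target. There are 200 camera calls.

## Working session

There is one attempt and no reset: what is moved stays moved. The work goes in short steps, Python scripts to look and compute and a tool call to move; the robot and the scene stay as the last step left them, time stands still between calls to the robot, and variables do not carry over. Pictures are saved under pics/ and viewed, about 8 in all and at most 12, crops included, and the job is handed in when it is done.

Besides the shell and the picture viewer there is one more tool, called after "Emit:" by a JSON object that holds its "method" and its "body", one argument or row to a line. play_rows: Moves the arm, as the interface text tells. Its arguments: {"type":"object","properties":{"increments":{"type":"array","items":{"type":"array"}},"newtons":{"type":"number"}},"required":["increments"]}

```bash
ls; mkdir -p pics
cat > h.py <<'E'
import numpy as np, cv2
from cell import monitor, optics, order
def cam(n):
    c=optics.read_camera(n); return c
def save(c,f,crop=None,s=1):
    im=c["color"][:,:,::-1]
    if crop: im=im[crop[1]:crop[3],crop[0]:crop[2]]
    cv2.imwrite("pics/"+f,cv2.resize(np.ascontiguousarray(im),None,fx=s,fy=s,interpolation=cv2.INTER_CUBIC))
def R(c):
    a=np.array(c["attitude"],float)
    return a if a.shape==(3,3) else cv2.Rodrigues(a)[0]
def ray(c,u,v):
    K=c["K"]; d=np.array([(u-K[0,2])/K[0,0],(v-K[1,2])/K[1,1],1.]); return R(c)@d
def onz(c,u,v,z):
    e=np.array(c["eye"]); d=ray(c,u,v); return e+d*(z-e[2])/d[2]
def cloud(c):
    K=c["K"]; z=c["z_map"]; v,u=np.mgrid[:z.shape[0],:z.shape[1]]
    P=np.stack([(u-K[0,2])/K[0,0]*z,(v-K[1,2])/K[1,1]*z,z],-1)
    return P@R(c).T+np.array(c["eye"])
E
python3 - <<'E'
from h import *
print(monitor.sense())
for n in("scene","top"):
    c=cam(n); save(c,n+"0.png",s=1.4); print(n,c["K"],c["eye"],c["attitude"])
E
```

```text
pics
{'time': 0.0, 'q': array([ 1.06281412,  0.53716768, -0.00443796,  1.53879482,  0.00262819,
        1.06726976, -0.07118442]), 'dq': array([-0.00096378,  0.0008028 , -0.00041737, -0.00064381,  0.00111051,
        0.00031614,  0.00034419]), 'effort': array([ 1.26675577e-04, -5.70984328e+01,  9.90736708e-01, -2.51606977e+01,
       -5.62810188e-02,  1.78706052e-02,  1.43005732e-04]), 'tool_pos': array([ 0.27766095, -0.58711736,  0.2568686 ]), 'ee_rot': array([-1.38566541,  0.87895013, -0.87656635]), 'contact_force': array([ 0.11719806, -0.62472074,  0.77039213]), 'moment': array([ 0.01375815, -0.01178653, -0.03888365]), 'finger_gap': 0.9987376224318905}
scene [[467.28924924   0.         281.41799798]
 [  0.         467.28924924 206.9135072 ]
 [  0.           0.           1.        ]] [1.31890639 0.20204369 0.96274364] [-1.56308216 -2.07050172  0.7841166 ]
top [[435.1860236    0.         272.82113376]
 [  0.         435.1860236  214.43009347]
 [  0.           0.           1.        ]] [ 0.44380442 -0.01782463  1.40748185] [-2.14138723  2.15289042 -0.10620151]
```

View pics/scene0.png

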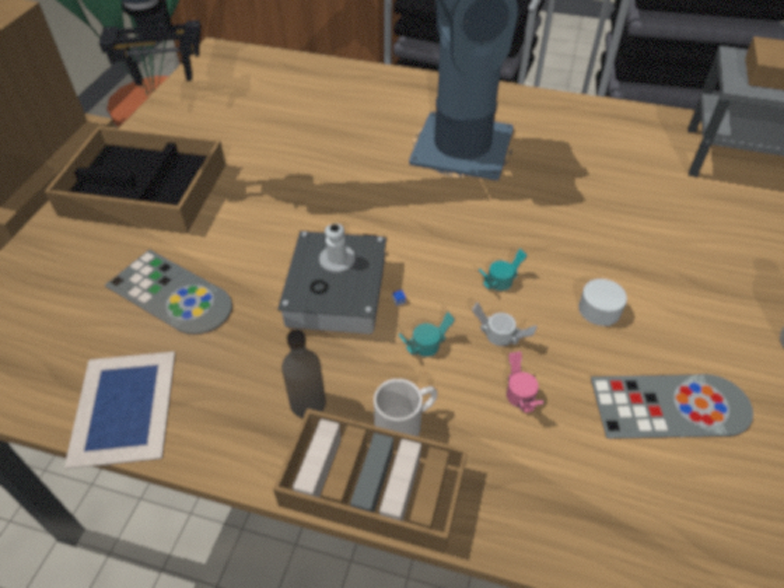

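View pics/top0.png

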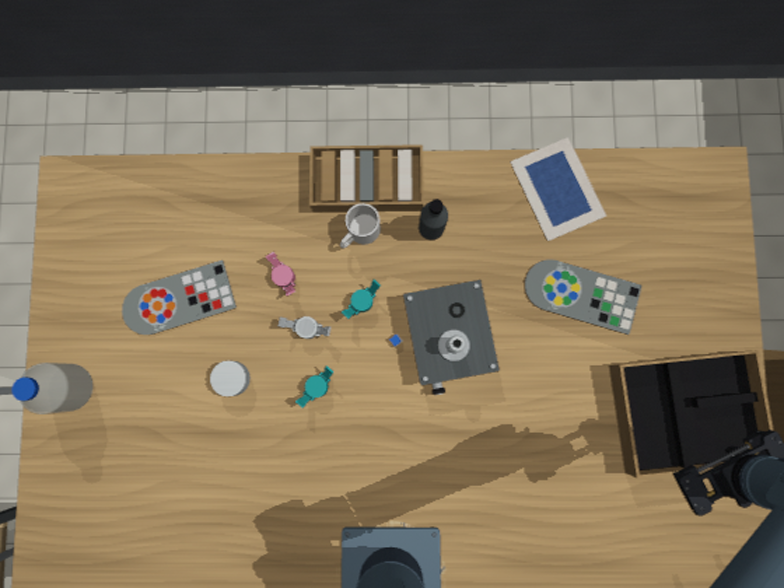

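Run:
```python
from h import *
np.set_printoptions(precision=4,suppress=True)
for n,cp,st,crop in(("top",(218,233),(325,246),(185,185,375,290)),("scene",(359,234),(240,180),(190,140,400,280))):
    c=cam(n); P=cloud(c); save(c,n+"1.png",crop,4 if n=="top" else 3.8)
    d=np.linalg.norm(P[:,:,:2]-onz(c,*cp,0.03)[:2],axis=2)
    m=(d<0.09)&(P[:,:,2]>0.012)&(P[:,:,2]<0.09)
    hsv=cv2.cvtColor(c["color"],cv2.COLOR_RGB2HSV); m&=(hsv[:,:,1]<70)
    k,l,s,ce=cv2.connectedComponentsWithStats(m.astype(np.uint8)); 
    for i in range(1,k):
        if s[i,4]<30: continue
        Q=P[l==i]; print(n,"cap comp",s[i],Q.mean(0),np.percentile(Q[:,2],[5,50,95]))
        t=Q[(Q[:,2]>.032)&(Q[:,2]<.042)&(np.linalg.norm(Q[:,:2]-Q[:,:2].mean(0),axis=1)<.03)]
        print("  top",len(t),t.mean(0), (t.max(0)+t.min(0))/2)
        w,V=np.linalg.eigh(np.cov(Q[:,:2].T)); print("  axis",V[:,1],np.degrees(np.arctan2(V[1,1],V[0,1])),w, Q[Q[:,2]>.045].shape)
        q=Q-Q.mean(0); pr=q[:,:2]@V[:,1]; print("  ends",Q[pr<np.percentile(pr,4)].mean(0),Q[pr>np.percentile(pr,96)].mean(0))
    d=np.linalg.norm(P[:,:,:2]-onz(c,*st,0.14)[:2],axis=2)
    Q=P[(d<.06)&(P[:,:,2]>.09)&(P[:,:,2]<.25)]
    for a in np.arange(.09,.2,.01):
        t=Q[(Q[:,2]>=a)&(Q[:,2]<a+.01)]
        if len(t)>3: print(n,"stub z%.2f"%a,len(t),t.mean(0),(t.max(0)+t.min(0))/2,t.max(0)-t.min(0))
    L=P[(P[:,:,2]>.060)&(P[:,:,2]<.070)]; L=L[np.linalg.norm(L[:,:2]-onz(c,*st,.14)[:2],axis=1)<.2].astype(np.float32)
    r=cv2.minAreaRect(L[:,:2].copy()); print(n,"lid",r,L[:,2].mean())
```

```text
top cap comp [198 226  38  16 352] [0.5535 0.1904 0.0366] [0.0204 0.037  0.0523]
  top 182 [0.5533 0.188  0.0371] [0.553  0.1878 0.037 ]
  axis [0.2048 0.9788] 78.18265519543533 [0.0001 0.0009] (49, 3)
  ends [0.5434 0.1353 0.0543] [0.5655 0.2444 0.0504]
top stub z0.09 4 [ 0.5022 -0.1279  0.0927] [ 0.5059 -0.1287  0.0928] [0.0239 0.006  0.0044]
top stub z0.11 10 [ 0.506  -0.1282  0.116 ] [ 0.5076 -0.1308  0.1152] [0.0295 0.0144 0.0085]
top stub z0.14 104 [ 0.5093 -0.141   0.1447] [ 0.5093 -0.1404  0.145 ] [0.035  0.0322 0.0091]
top stub z0.15 13 [ 0.5077 -0.139   0.1521] [ 0.5073 -0.1382  0.1531] [0.0199 0.0116 0.0061]
top lid ((0.5388729572296143, -0.1358405202627182), (0.2061183601617813, 0.1761065274477005), 10.269716262817383) 0.06500229
scene cap comp [337 216  47  29 581] [0.5571 0.1875 0.0336] [0.0163 0.0359 0.0509]
  top 250 [0.5544 0.1875 0.037 ] [0.5525 0.1879 0.0371]
  axis [0.2059 0.9786] 78.11834994082271 [0.0001 0.0008] (62, 3)
  ends [0.5436 0.1356 0.0527] [0.5655 0.2429 0.0504]
scene stub z0.09 36 [ 0.5198 -0.1352  0.095 ] [ 0.5177 -0.1381  0.0952] [0.0191 0.0295 0.0096]
scene stub z0.10 36 [ 0.5195 -0.1374  0.1047] [ 0.5147 -0.1398  0.105 ] [0.0227 0.0335 0.0094]
scene stub z0.11 55 [ 0.5174 -0.1374  0.1156] [ 0.5134 -0.14    0.1151] [0.0246 0.0317 0.0096]
scene stub z0.12 40 [ 0.5159 -0.1368  0.1237] [ 0.513  -0.1383  0.125 ] [0.0231 0.0282 0.0099]
scene stub z0.13 14 [ 0.5212 -0.1424  0.1375] [ 0.521  -0.1434  0.1349] [0.0076 0.0258 0.0092]
scene stub z0.14 69 [ 0.515  -0.1378  0.1442] [ 0.5139 -0.1401  0.1449] [0.022  0.034  0.0096]
scene stub z0.15 14 [ 0.5114 -0.1397  0.1515] [ 0.5107 -0.1401  0.1516] [0.0153 0.0117 0.003 ]
scene lid ((0.5500621795654297, -0.10606198012828827), (0.24855715036392212, 0.23134435713291168), 10.228663444519043) 0.065061904
```

View pics/scene1.png

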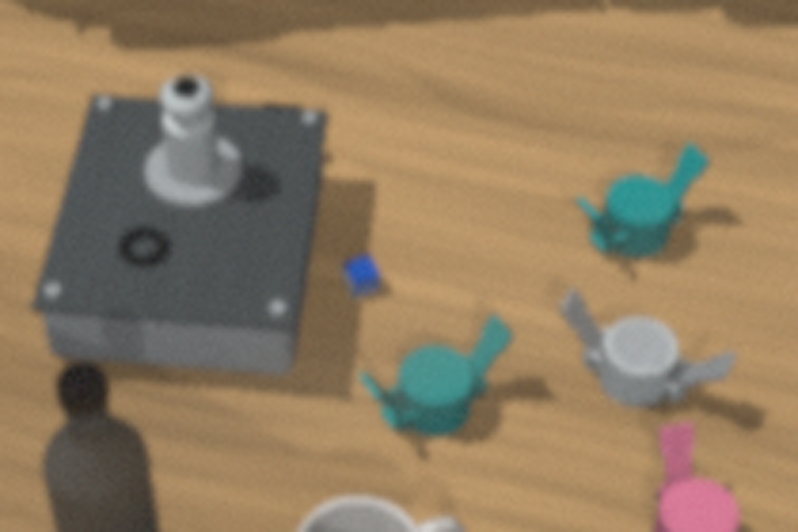

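View pics/top1.png

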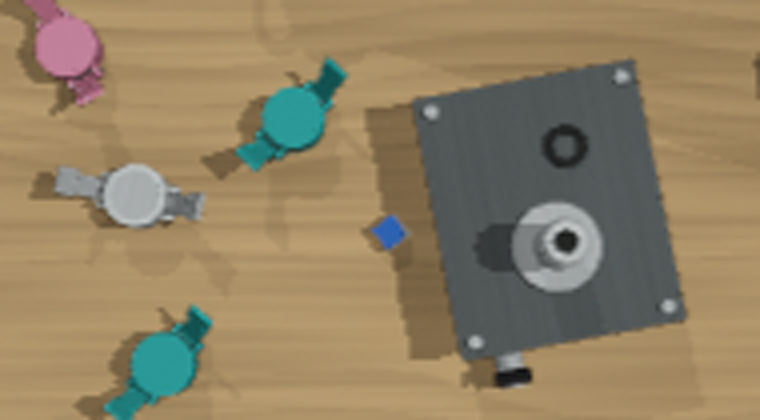

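Run:
```python
from h import *
np.set_printoptions(precision=4,suppress=True)
s=monitor.sense(); M=cv2.Rodrigues(s["ee_rot"])[0]; print(M, "jaw yaw",np.degrees(np.arctan2(M[1,0],M[0,0])))
for n in("top","scene"):
    c=cam(n); P=cloud(c); Q=P[(P[:,:,2]>.06)&(P[:,:,2]<.22)&(abs(P[:,:,0]-.66)<.08)&(abs(P[:,:,1]+.12)<.06)]
    for a in np.arange(.07,.2,.02):
        t=Q[(Q[:,2]>=a)&(Q[:,2]<a+.02)]
        if len(t)>3: print(n,"%.2f"%a,len(t),(t.max(0)+t.min(0))/2,t.max(0)-t.min(0))
```

```text
[[ 0.4276 -0.0006  0.904 ]
 [-0.904   0.0009  0.4276]
 [-0.0011 -1.     -0.0001]] jaw yaw -64.68451885164326
top 0.07 47 [ 0.6074 -0.1183  0.0732] [0.0531 0.1142 0.0064]
scene 0.07 15 [ 0.5956 -0.1257  0.0712] [0.0238 0.0782 0.002 ]
```

Run:
```python
from h import *
np.set_printoptions(precision=4,suppress=True)
c=cam("top"); d=cam("scene")
print(onz(c,311,148,.19),onz(d,212,240,.19),onz(d,217,292,0.0),onz(c,310,163,0.0),onz(c,218,233,.037))
P=cloud(d); print(P[270,215],P[285,217],P[255,213], cloud(c)[155,310])
```

```text
[ 0.7848 -0.0996  0.19  ] [ 0.7884 -0.098   0.19  ] [ 0.7995 -0.1034  0.    ] [ 0.7873 -0.1083  0.    ] [0.5544 0.1881 0.037 ]
[ 0.8129 -0.09    0.1176] [ 0.8165 -0.0899  0.0629] [ 0.7998 -0.0956  0.153 ] [ 0.7752 -0.0991  0.1484]
```

Emit:
{"method": "play_rows", "body": {
  "increments": [
    [[0,0,0.15],[0.04,0.06,0],75],
    [[0,0,0.3],[0.08,0.12,0],75],
    [[0,0,0.45],[0.12,0.18,0],75],
    [[0,0,0.6],[0.15,0.24,0],75],
    [[0,0,0.75],[0.18,0.3,0],75],
    [[0,0,0.9],[0.2,0.36,0],75],
    [[0,0,0.9215],[0.22,0.42,0],75],
    [[0,0,0.9215],[0.24,0.48,0],75],
    [[0,0,0.9215],[0.26,0.54,0],75],
    [[0,0,0.9215],[0.27,0.6,0],75],
    [[0,0,0.9215],[0.276,0.66,0],75],
    [[0,0,0.9215],[0.276,0.72,0],75]
  ]
}}

```text
time: 1.9
tool_pos: [0.5525, 0.1009, 0.2579]
ee_rot: [-1.565, 0.163, -0.164]
contact_force: [0.5, 0.2, 0.1]
finger_gap: 0.75
```

Emit:
{"method": "play_rows", "body": {
  "increments": [
    [[0,0,0],[0,0.05,0],75],
    [[0,0,0],[0,0.0555,-0.03],75],
    [[0,0,0],[0,0.0555,-0.08],75],
    [[0,0,0],[0,0.0555,-0.12],75],
    [[0,0,0],[0,0.0555,-0.15],75],
    [[0,0,0],[0,0.0555,-0.15],75],
    [[0,0,0],[0,0.0555,-0.15],75]
  ]
}}

```text
time: 2.78
tool_pos: [0.5528, 0.155, 0.1089]
ee_rot: [-1.564, 0.162, -0.164]
contact_force: [0.0, 0.1, 0.3]
finger_gap: 0.749
```

```bash
cat >> h.py <<'E'
def st():
    s=monitor.sense(); M=cv2.Rodrigues(s["ee_rot"])[0]
    print("t%.2f"%s["time"],"pos",np.round(s["tool_pos"],4),"yaw%.2f"%np.degrees(np.arctan2(M[1,0],M[0,0])),"tilt",np.round(M[:2,1],4),"F",np.round(s["contact_force"],1),"M",np.round(s["moment"],2),"gap%.1fmm"%(s["finger_gap"]*88),"q",np.round(s["q"],2))
E
python3 - <<'E'
from h import *
st(); c=cam("scene"); save(c,"s2.png",(300,140,440,260),5)
E
```

```text
t2.77 pos [0.5528 0.155  0.1089] yaw-11.89 tilt [0.0016 0.0005] F [0.  0.1 0.3] M [-0.03 -0.08 -0.03] gap66.0mm q [-0.06  0.64 -0.39  1.83  0.34  0.74 -0.84]
```

View pics/s2.png

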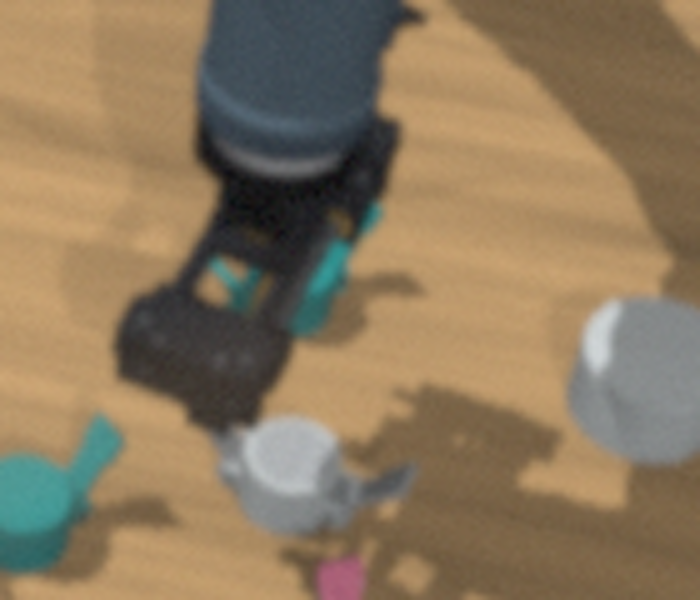

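Emit:
{"method": "play_rows", "body": {
  "increments": [
    [[0,0,0],[0.0005,0.033,0],75],
    [[0,0,0],[0.0005,0.033,0],75],
    [[0,0,0],[0.0005,0.033,-0.03],75],
    [[0,0,0],[0.0005,0.033,-0.06],75],
    [[0,0,0],[0.0005,0.033,-0.0845],75],
    [[0,0,0],[0.0005,0.033,-0.0845],75],
    [[0,0,0],[0.0005,0.033,-0.0845],75]
  ]
}}

```text
time: 3.7
tool_pos: [0.5536, 0.1876, 0.0246]
ee_rot: [-1.564, 0.162, -0.165]
contact_force: [1.3, -0.5, -0.4]
finger_gap: 0.747
```

Run:
```python
from h import *
st()
```

```text
t3.70 pos [0.5536 0.1876 0.0246] yaw-11.91 tilt [0.0019 0.0005] F [ 1.3 -0.5 -0.4] M [-0.04 -0.05  0.01] gap65.8mm q [-0.16  0.79 -0.32  1.81  0.41  0.61 -0.95]
```

Emit:
{"method": "play_rows", "body": {
  "increments": [
    [[0,0,0],[0,0,0],60],
    [[0,0,0],[0,0,0],50],
    [[0,0,0],[0,0,0],40],
    [[0,0,0],[0,0,0],40],
    [[0,0,0],[0,0,0],40],
    [[0,0,0],[0,0,0],40]
  ],
  "newtons": 45
}}

```text
time: 4.45
tool_pos: [0.5531, 0.1878, 0.0241]
ee_rot: [-1.564, 0.162, -0.164]
contact_force: [-1.2, -1.6, 7.0]
finger_gap: 0.549
```

Run:
```python
from h import *
st()
```

```text
t4.45 pos [0.5531 0.1878 0.0241] yaw-11.89 tilt [0.0012 0.0001] F [-1.2 -1.6  7. ] M [-0.18  0.17  0.02] gap48.4mm q [-0.17  0.79 -0.32  1.81  0.41  0.61 -0.95]
```

Emit:
{"method": "play_rows", "body": {
  "increments": [
    [[0,0,0],[0,0,0.04],40],
    [[0,0,0],[0,0,0.09],40],
    [[0,0,0],[0,0,0.14],40],
    [[0,0,0],[0,-0.02,0.19],40],
    [[0,0,0],[-0.01,-0.07,0.2],40],
    [[0,0,0],[-0.02,-0.13,0.2],40],
    [[0,0,0],[-0.03,-0.19,0.2],40],
    [[0,0,0],[-0.04,-0.25,0.2],40],
    [[0,0,0],[-0.0438,-0.3,0.2],40],
    [[0,0,0],[-0.0438,-0.3285,0.2],40],
    [[0,0,0],[-0.0438,-0.3285,0.2],40],
    [[0,0,0],[-0.0438,-0.3285,0.2],40]
  ]
}}

```text
time: 5.95
tool_pos: [0.5084, -0.1398, 0.2229]
ee_rot: [-1.564, 0.163, -0.162]
contact_force: [0.1, 0.6, -4.1]
finger_gap: 0.547
```

Run:
```python
from h import *
st(); c=cam("scene"); save(c,"s3.png",(180,80,320,200),5)
```

```text
t5.95 pos [ 0.5084 -0.1398  0.2229] yaw-11.84 tilt [-0.0008  0.0009] F [ 0.1  0.6 -4.1] M [ 0.07 -0.06 -0.01] gap48.1mm q [ 0.49  0.4  -0.39  1.88  0.19  0.9  -0.19]
```

View pics/s3.png

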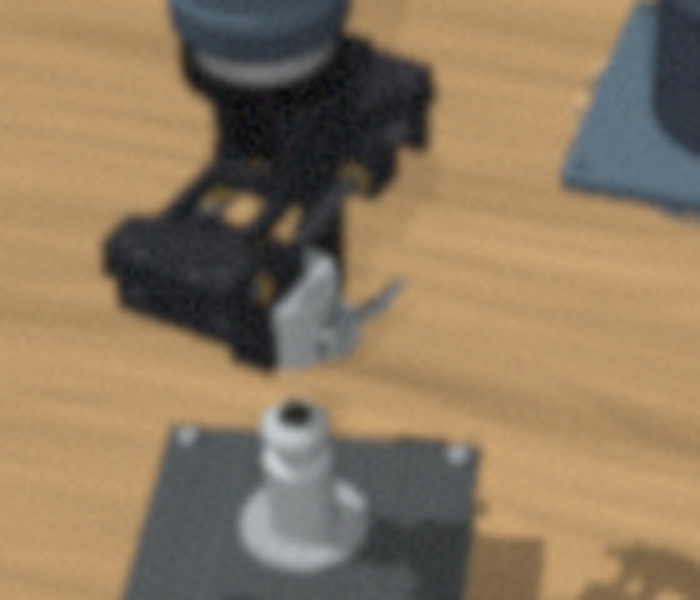

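Emit:
{"method": "play_rows", "body": {
  "increments": [
    [[0,0,0],[0.0009,-0.0009,-0.02],40],
    [[0,0,0],[0.0009,-0.0009,-0.04],40],
    [[0,0,0],[0.0009,-0.0009,-0.045],40],
    [[0,0,0],[0.0009,-0.0009,-0.05],40],
    [[0,0,0],[0.0009,-0.0009,-0.055],40],
    [[0,0,0],[0.0009,-0.0009,-0.06],40],
    [[0,0,0],[0.0009,-0.0009,-0.063],40],
    [[0,0,0],[0.0009,-0.0009,-0.063],40]
  ]
}}

```text
time: 7.0
tool_pos: [0.5095, -0.1418, 0.1601]
ee_rot: [-1.565, 0.163, -0.163]
contact_force: [-0.5, -0.3, -3.0]
finger_gap: 0.547
```

Run:
```python
from h import *
st()
```

```text
t7.00 pos [ 0.5095 -0.1418  0.1601] yaw-11.89 tilt [-0.0003  0.0001] F [-0.5 -0.3 -3. ] M [-0.02 -0.07  0.03] gap48.1mm q [ 0.47  0.49 -0.36  1.92  0.24  0.77 -0.23]
```

Emit:
{"method": "play_rows", "body": {
  "increments": [
    [[0,0,0],[0,0.0005,-0.002],40],
    [[0,0,0],[0,0.0005,-0.004],40],
    [[0,0,0],[0,0.0005,-0.006],40],
    [[0,0,0],[0,0.0005,-0.008],40],
    [[0,0,0],[0,0.0005,-0.01],40],
    [[0,0,0],[0,0.0005,-0.011],40],
    [[0,0,0],[0,0.0005,-0.011],40]
  ]
}}

```text
time: 7.88
tool_pos: [0.5096, -0.1413, 0.1491]
ee_rot: [-1.565, 0.163, -0.163]
contact_force: [0.2, 0.5, -4.0]
finger_gap: 0.552
```

Emit:
{"method": "play_rows", "body": {
  "increments": [
    [[0,0,0],[0,0,-0.001],40],
    [[0,0,0],[0,0,-0.002],40],
    [[0,0,0],[0,0,-0.003],40],
    [[0,0,0],[0,0,-0.003],40]
  ]
}}

```text
time: 8.38
tool_pos: [0.5096, -0.1413, 0.1461]
ee_rot: [-1.565, 0.163, -0.163]
contact_force: [0.2, -0.2, -2.9]
finger_gap: 0.549
```

Emit:
{"method": "play_rows", "body": {
  "increments": [
    [[0,0,0],[0,0,-0.001],40],
    [[0,0,0],[0,0,-0.002],40],
    [[0,0,0],[0,0,-0.003],40],
    [[0,0,0],[0,0,-0.003],40]
  ],
  "newtons": 60
}}

```text
time: 8.88
tool_pos: [0.5097, -0.1413, 0.1439]
ee_rot: [-1.565, 0.163, -0.163]
contact_force: [-2.7, 0.5, 5.3]
finger_gap: 0.544
```

Emit:
{"method": "play_rows", "body": {
  "increments": [
    [[0,0,0],[0,0,-0.001],40],
    [[0,0,0],[0,0,-0.0015],40],
    [[0,0,0],[0,0,-0.0015],40]
  ]
}}

```text
time: 9.25
tool_pos: [0.5098, -0.1413, 0.1428]
ee_rot: [-1.565, 0.163, -0.163]
contact_force: [-4.8, 0.3, 8.0]
finger_gap: 0.54
```

Emit:
{"method": "play_rows", "body": {
  "increments": [
    [[0,0,0],[-0.0007,0,-0.001],40],
    [[0,0,0],[-0.0007,0,-0.002],40],
    [[0,0,0],[-0.0007,0,-0.002],40]
  ]
}}

```text
time: 9.62
tool_pos: [0.5098, -0.1413, 0.1411]
ee_rot: [-1.565, 0.162, -0.164]
contact_force: [-3.7, 0.3, 9.0]
finger_gap: 0.547
```

Run:
```python
from h import *
st()
```

```text
t9.62 pos [ 0.5098 -0.1413  0.1411] yaw-11.89 tilt [ 0.0017 -0.0007] F [-3.7  0.3  9. ] M [0.08 0.6  0.06] gap48.2mm q [ 0.46  0.52 -0.35  1.93  0.26  0.73 -0.25]
```

Emit:
{"method": "play_rows", "body": {
  "increments": [
    [[0,0,0],[-0.0005,0,-0.001],40],
    [[0,0,0],[-0.0005,0,-0.002],40],
    [[0,0,0],[-0.0005,0,-0.002],40]
  ]
}}

```text
time: 10.0
tool_pos: [0.5097, -0.1413, 0.1394]
ee_rot: [-1.565, 0.161, -0.165]
contact_force: [-2.6, 0.6, 10.6]
finger_gap: 0.55
```

Emit:
{"method": "play_rows", "body": {
  "increments": [
    [[0,0,0],[0,0,-0.001],40],
    [[0,0,0],[0,0,-0.0015],40],
    [[0,0,0],[0,0,-0.0015],40]
  ]
}}

```text
time: 10.38
tool_pos: [0.5098, -0.1413, 0.1392]
ee_rot: [-1.566, 0.161, -0.165]
contact_force: [-7.8, 1.9, 25.2]
finger_gap: 0.548
```

Run:
```python
from h import *
st()
```

```text
t10.38 pos [ 0.5098 -0.1413  0.1392] yaw-11.88 tilt [ 0.0026 -0.0014] F [-7.8  1.9 25.2] M [0.4  1.48 0.02] gap48.2mm q [ 0.46  0.52 -0.35  1.93  0.26  0.72 -0.25]
```

Emit:
{"method": "play_rows", "body": {
  "increments": [
    [[0,0,0],[0.001,0,0.001],40],
    [[0,0,0],[0.001,0,0.0022],40],
    [[0,0,0],[0.001,0,0.0022],50],
    [[0,0,0],[0.001,0,0.0022],62],
    [[0,0,0],[0.001,0,0.0022],75],
    [[0,0,0],[0.001,0,0.0022],75],
    [[0,0,0],[0.001,0,0.0022],75]
  ]
}}

```text
time: 11.25
tool_pos: [0.5095, -0.1413, 0.1383]
ee_rot: [-1.565, 0.163, -0.163]
contact_force: [0.4, 0.1, -0.2]
finger_gap: 0.753
```

Run:
```python
from h import *
st()
```

```text
t11.25 pos [ 0.5095 -0.1413  0.1383] yaw-11.89 tilt [0.     0.0001] F [ 0.4  0.1 -0.2] M [-0.06 -0.04  0.  ] gap66.3mm q [ 0.46  0.53 -0.35  1.93  0.26  0.73 -0.25]
```

Emit:
{"method": "play_rows", "body": {
  "increments": [
    [[0,0,0],[0,0,0.02],75],
    [[0,0,0],[0,0,0.05],75],
    [[0,0,0],[0,0,0.09],90],
    [[0,0,0],[0,0,0.11],100],
    [[0,0,0],[0,0,0.11],100],
    [[0,0,0],[0,0,0.11],100]
  ]
}}

```text
time: 12.0
tool_pos: [0.5088, -0.1412, 0.2474]
ee_rot: [-1.565, 0.164, -0.162]
contact_force: [-0.2, -1.6, 0.3]
finger_gap: 1.003
```

Run:
```python
from h import *
np.set_printoptions(precision=4,suppress=True)
st(); c=cam("scene"); save(c,"s4.png",(180,100,320,220),5)
for n in("scene","top"):
    P=cloud(cam(n)); Q=P[(np.linalg.norm(P[:,:,:2]-[.5095,-.141],axis=2)<.075)&(P[:,:,2]>.115)&(P[:,:,2]<.19)]
    t=Q[abs(Q[:,2]-.152)<.006]; t=t[np.linalg.norm(t[:,:2]-[.5095,-.141],axis=1)<.028]
    if len(t)>5: print(n,"top",len(t),np.median(t[:,2]),t.mean(0),(t.max(0)+t.min(0))/2)
    ax=np.array([.206,.979]); pr=(Q[:,:2]-[.5095,-.141])@ax
    for s in(1,-1):
        a=Q[s*pr>.036]
        if len(a)>3: print("  arm",s,len(a),"r,z far",[(round(float(r),4),round(float(z),4)) for r,z in sorted(zip(s*((a[:,:2]-[.5095,-.141])@ax),a[:,2]))][::max(1,len(a)//6)])
```

```text
t12.00 pos [ 0.5088 -0.1412  0.2474] yaw-11.89 tilt [-0.0015  0.0003] F [-0.2 -1.6  0.3] M [-0.01 -0.04 -0.04] gap88.2mm q [ 0.5   0.37 -0.4   1.85  0.17  0.95 -0.18]
scene top 229 0.1521278171414311 [ 0.5113 -0.1398  0.152 ] [ 0.5099 -0.1402  0.1514]
  arm 1 47 r,z far [(0.0364, 0.1239), (0.0403, 0.1504), (0.0443, 0.1542), (0.0504, 0.1616), (0.0541, 0.16), (0.0578, 0.1676), (0.0593, 0.1671)]
  arm -1 71 r,z far [(0.0366, 0.1457), (0.0403, 0.1493), (0.0425, 0.1553), (0.0451, 0.1604), (0.0481, 0.1602), (0.0504, 0.1631), (0.0535, 0.1676)]
top top 15 0.15103963268088583 [ 0.512  -0.1193  0.151 ] [ 0.5119 -0.1185  0.1512]
  arm 1 58 r,z far [(0.0363, 0.1408), (0.042, 0.1521), (0.046, 0.153), (0.0503, 0.1604), (0.0536, 0.1596), (0.0572, 0.1651), (0.0603, 0.1604)]
```

View pics/s4.png

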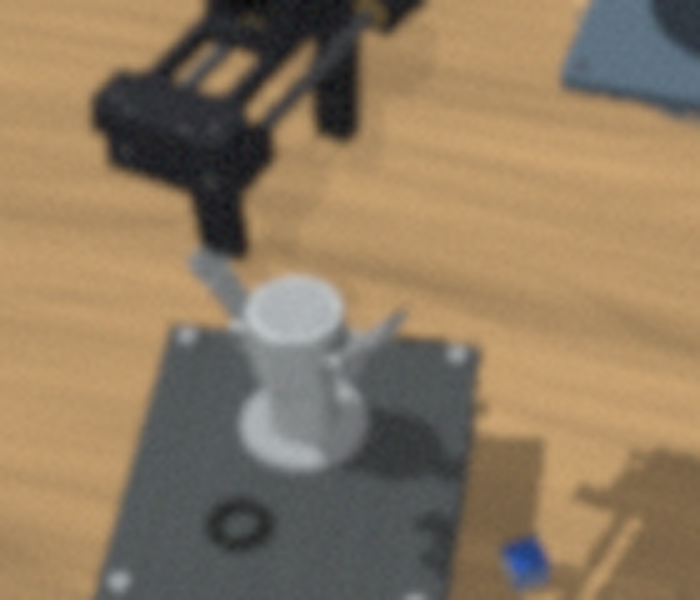

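Emit:
{"method": "play_rows", "body": {
  "increments": [
    [[0,0,0.18],[0.0005,0.0003,0],100],
    [[0,0,0.36],[0.0005,0.0003,0],100],
    [[0,0,0.54],[0.0005,0.0003,0],100],
    [[0,0,0.72],[0.0005,0.0003,0],100],
    [[0,0,0.9],[0.0005,0.0003,0],100],
    [[0,0,1.08],[0.0005,0.0003,0],100],
    [[0,0,1.26],[0.0005,0.0003,0],100],
    [[0,0,1.44],[0.0005,0.0003,0],100],
    [[0,0,1.5708],[0.0005,0.0003,0],100],
    [[0,0,1.5708],[0.0005,0.0003,-0.015],100],
    [[0,0,1.5708],[0.0005,0.0003,-0.03],100],
    [[0,0,1.5708],[0.0005,0.0003,-0.03],100]
  ]
}}

```text
time: 13.65
tool_pos: [0.5087, -0.1407, 0.2165]
ee_rot: [-1.298, -1.052, 1.055]
contact_force: [0.5, 0.4, -0.5]
finger_gap: 1.0
```

Run:
```python
from h import *
st()
```

```text
t13.65 pos [ 0.5087 -0.1407  0.2165] yaw78.06 tilt [-0.0034  0.001 ] F [ 0.5  0.4 -0.5] M [ 0.08 -0.11  0.08] gap88.0mm q [ 0.73  0.48 -0.7   1.87  0.38  0.94  1.22]
```

Emit:
{"method": "play_rows", "body": {
  "increments": [
    [[0,0,0],[0.0006,-0.0001,-0.012],100],
    [[0,0,0],[0.0006,-0.0001,-0.02],100],
    [[0,0,0],[0.0006,-0.0001,-0.024],100],
    [[0,0,0],[0.0006,-0.0001,-0.027],100],
    [[0,0,0],[0.0006,-0.0001,-0.03],100],
    [[0,0,0],[0.0006,-0.0001,-0.033],100],
    [[0,0,0],[0.0006,-0.0001,-0.036],100],
    [[0,0,0],[0.0006,-0.0001,-0.039],100],
    [[0,0,0],[0.0006,-0.0001,-0.042],100]
  ],
  "newtons": 15
}}

```text
time: 14.78
tool_pos: [0.5109, -0.1411, 0.1765]
ee_rot: [-1.301, -1.055, 1.055]
contact_force: [-0.3, -0.9, 4.6]
finger_gap: 1.002
```

Run:
```python
from h import *
st(); c=cam("scene"); save(c,"s5.png",(180,100,320,220),5)
```

```text
t14.78 pos [ 0.5109 -0.1411  0.1765] yaw78.11 tilt [ 0.0007 -0.0002] F [-0.3 -0.9  4.6] M [ 0.04 -0.13  0.02] gap88.2mm q [ 0.7   0.53 -0.67  1.89  0.43  0.86  1.18]
```

View pics/s5.png

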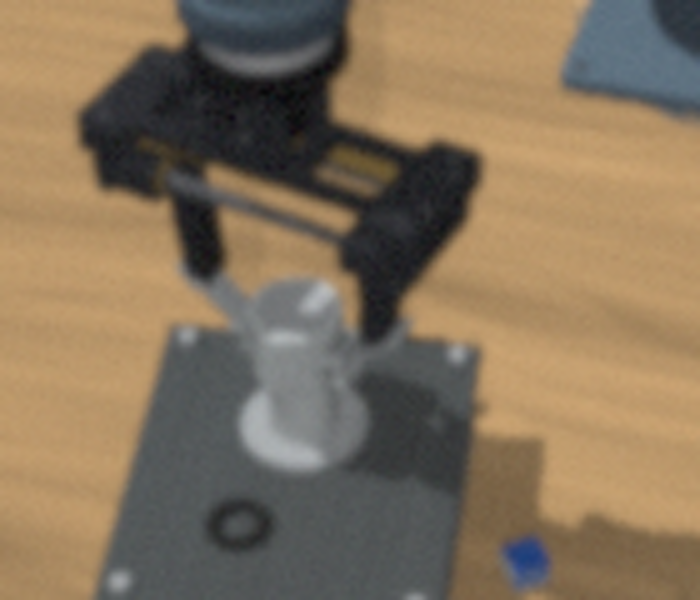

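Emit:
{"method": "play_rows", "body": {
  "increments": [
    [[0,0,0],[-0.001,0,-0.003],100],
    [[0,0,0],[-0.001,0,-0.006],100],
    [[0,0,0],[-0.001,0,-0.009],100],
    [[0,0,0],[-0.001,0,-0.012],100],
    [[0,0,0],[-0.001,0,-0.015],100],
    [[0,0,0],[-0.001,0,-0.018],100],
    [[0,0,0],[-0.001,0,-0.021],100],
    [[0,0,0],[-0.001,0,-0.024],100]
  ]
}}

```text
time: 15.82
tool_pos: [0.5096, -0.1411, 0.1525]
ee_rot: [-1.3, -1.055, 1.055]
contact_force: [-0.3, 0.2, 7.5]
finger_gap: 1.002
```

Emit:
{"method": "play_rows", "body": {
  "increments": [
    [[0,0,0],[0,0,-0.002],100],
    [[0,0,0],[0,0,-0.004],100],
    [[0,0,0],[0,0,-0.006],100],
    [[0,0,0],[0,0,-0.008],100],
    [[0,0,0],[0,0,-0.01],100],
    [[0,0,0],[0,0,-0.012],100]
  ]
}}

```text
time: 16.58
tool_pos: [0.5098, -0.141, 0.1407]
ee_rot: [-1.301, -1.055, 1.055]
contact_force: [-0.3, 0.1, 8.5]
finger_gap: 0.997
```

```bash
cat >> h.py <<'E'
def arms(f=None):
    st(); c=cam("scene"); P=cloud(c)
    if f: save(c,f,(180,100,320,220),5)
    Q=P[(np.linalg.norm(P[:,:,:2]-[.5095,-.141],axis=2)<.085)&(P[:,:,2]>.08)&(P[:,:,2]<.19)]
    ax=np.array([.206,.979]); d=(Q[:,:2]-[.5095,-.141]); pr=d@ax; la=abs(d@[.979,-.206])
    for s in(1,-1):
        for a in np.arange(.030,.08,.004):
            m=(s*pr>=a)&(s*pr<a+.004)&(la<.014)
            if m.sum()>2: print(s,"r%.3f"%(a+.002),m.sum(),np.round(np.percentile(Q[m,2],[10,50,90]),4))
E
python3 -c "from h import *; arms()"
```

```text
t16.57 pos [ 0.5098 -0.141   0.1407] yaw78.12 tilt [ 0.0006 -0.0002] F [-0.3  0.1  8.5] M [ 0.07 -0.1  -0.02] gap87.7mm q [ 0.67  0.58 -0.64  1.92  0.48  0.79  1.14]
1 r0.032 26 [0.1268 0.1301 0.1367]
1 r0.036 7 [0.1218 0.1264 0.1303]
1 r0.040 4 [0.1181 0.1223 0.1253]
1 r0.044 13 [0.1193 0.1305 0.1554]
1 r0.048 17 [0.1189 0.1388 0.1581]
1 r0.052 27 [0.1131 0.1295 0.1551]
1 r0.056 36 [0.1093 0.1276 0.1526]
1 r0.060 31 [0.1092 0.1373 0.1578]
1 r0.064 14 [0.1028 0.1071 0.1088]
-1 r0.032 3 [0.1283 0.1321 0.1367]
-1 r0.036 3 [0.1229 0.1254 0.1268]
-1 r0.040 3 [0.1209 0.1241 0.1254]
-1 r0.044 50 [0.1234 0.1379 0.164 ]
-1 r0.048 33 [0.1273 0.1504 0.1635]
-1 r0.052 46 [0.1201 0.1613 0.1847]
-1 r0.056 29 [0.1134 0.1434 0.1748]
-1 r0.060 14 [0.1089 0.1544 0.1743]
-1 r0.064 5 [0.1038 0.1096 0.1453]
```

Emit:
{"method": "play_rows", "body": {
  "increments": [
    [[0,0,0],[0,0,-0.002],100],
    [[0,0,0],[0,0,-0.004],100],
    [[0,0,0],[0,0,-0.006],100],
    [[0,0,0],[0,0,-0.008],100],
    [[0,0,0],[0,0,-0.01],100],
    [[0,0,0],[0,0,-0.012],100],
    [[0,0,0],[0,0,-0.013],100]
  ]
}}

```text
time: 17.5
tool_pos: [0.5096, -0.141, 0.1274]
ee_rot: [-1.3, -1.055, 1.055]
contact_force: [0.7, 0.1, 6.4]
finger_gap: 0.997
```

```bash
python3 -c "from h import *; arms()"
```

```text
t17.50 pos [ 0.5096 -0.141   0.1274] yaw78.11 tilt [ 0.0002 -0.    ] F [0.7 0.1 6.4] M [ 0.05 -0.18 -0.01] gap87.7mm q [ 0.66  0.6  -0.62  1.93  0.5   0.77  1.12]
1 r0.032 26 [0.1227 0.1299 0.1368]
1 r0.036 16 [0.1138 0.1215 0.1252]
1 r0.040 7 [0.1092 0.1124 0.1195]
1 r0.044 14 [0.1016 0.1129 0.1304]
1 r0.048 25 [0.0955 0.1108 0.1443]
1 r0.052 23 [0.0926 0.0988 0.1331]
1 r0.056 23 [0.1146 0.131  0.1475]
1 r0.060 19 [0.1204 0.1282 0.1433]
-1 r0.032 6 [0.1255 0.1321 0.1364]
-1 r0.040 4 [0.1113 0.114  0.1146]
-1 r0.044 43 [0.1079 0.1297 0.1515]
-1 r0.048 34 [0.1123 0.1336 0.1517]
-1 r0.052 51 [0.1201 0.1524 0.1804]
-1 r0.056 21 [0.1191 0.1479 0.1597]
-1 r0.060 9 [0.129  0.1458 0.1616]
```

Emit:
{"method": "play_rows", "body": {
  "increments": [
    [[0,0,0],[0,0,0],96],
    [[0,0,0],[0,0,0],92],
    [[0,0,0],[0,0,-0.001],88],
    [[0,0,0],[0,0,-0.002],85],
    [[0,0,0],[0,0,-0.003],82],
    [[0,0,0],[0,0,-0.004],79],
    [[0,0,0],[0,0,-0.005],76],
    [[0,0,0],[0,0,-0.006],73],
    [[0,0,0],[0,0,-0.007],70],
    [[0,0,0],[0,0,-0.007],67],
    [[0,0,0],[0,0,-0.007],64],
    [[0,0,0],[0,0,-0.007],61]
  ],
  "newtons": 25
}}

```text
time: 19.05
tool_pos: [0.51, -0.1411, 0.1211]
ee_rot: [-1.301, -1.056, 1.055]
contact_force: [-1.4, 0.5, 10.4]
finger_gap: 0.693
```

```bash
python3 -c "from h import *; arms('s6.png')"
```

```text
t19.05 pos [ 0.51   -0.1411  0.1211] yaw78.12 tilt [ 0.001  -0.0004] F [-1.4  0.5 10.4] M [0.15 0.23 0.03] gap61.0mm q [ 0.66  0.61 -0.61  1.93  0.5   0.76  1.12]
1 r0.032 30 [0.0882 0.1089 0.1315]
1 r0.036 14 [0.1112 0.1254 0.1341]
1 r0.040 16 [0.1085 0.1251 0.1888]
1 r0.044 33 [0.1107 0.1208 0.1411]
1 r0.048 20 [0.1295 0.1381 0.1512]
-1 r0.032 28 [0.0928 0.1355 0.1452]
-1 r0.036 27 [0.1068 0.1351 0.1622]
-1 r0.040 43 [0.1161 0.1495 0.1734]
-1 r0.044 20 [0.1098 0.1334 0.1537]
-1 r0.048 3 [0.1301 0.1395 0.1442]
-1 r0.076 3 [0.173  0.1769 0.1771]
-1 r0.080 8 [0.1715 0.1767 0.1815]
```

View pics/s6.png

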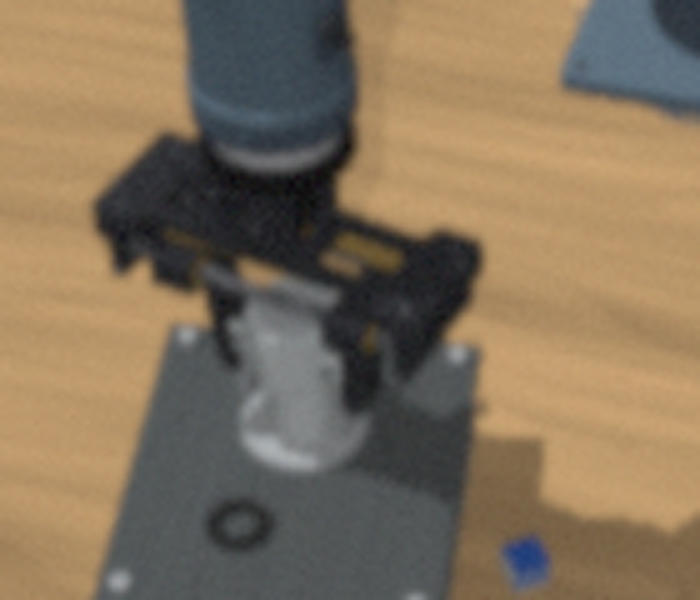

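Emit:
{"method": "play_rows", "body": {
  "increments": [
    [[0,0,0],[0,0,0],58],
    [[0,0,0],[0,0,0],55],
    [[0,0,0],[0,0,0],55],
    [[0,0,0],[0,0,0],55],
    [[0,0,0],[0,0,0],55]
  ],
  "newtons": 40
}}

```text
time: 19.73
tool_pos: [0.51, -0.141, 0.121]
ee_rot: [-1.301, -1.056, 1.055]
contact_force: [-2.1, 0.6, 9.5]
finger_gap: 0.685
```

```bash
python3 -c "from h import *; arms()"
```

```text
t19.73 pos [ 0.51  -0.141  0.121] yaw78.12 tilt [ 0.001  -0.0003] F [-2.1  0.6  9.5] M [0.14 0.21 0.02] gap60.3mm q [ 0.66  0.61 -0.61  1.93  0.5   0.76  1.12]
1 r0.032 23 [0.087  0.1079 0.1332]
1 r0.036 15 [0.1109 0.1243 0.1413]
1 r0.040 17 [0.1117 0.1262 0.1408]
1 r0.044 42 [0.1103 0.1235 0.1417]
1 r0.048 13 [0.1337 0.1423 0.1893]
-1 r0.032 30 [0.0967 0.1353 0.145 ]
-1 r0.036 28 [0.1111 0.143  0.1732]
-1 r0.040 41 [0.1145 0.1481 0.1747]
-1 r0.044 19 [0.1154 0.1346 0.1544]
-1 r0.048 3 [0.1319 0.1442 0.149 ]
-1 r0.076 3 [0.1774 0.1786 0.18  ]
-1 r0.080 9 [0.1689 0.1748 0.1805]
```

Emit:
{"method": "play_rows", "body": {
  "increments": [
    [[0,0,0],[0,0,0.001],70],
    [[0,0,0],[0,0,0.001],80],
    [[0,0,0],[0,0,0.001],90],
    [[0,0,0],[0,0,0.001],90],
    [[0,0,0],[0,0,0.03],90],
    [[0,0,0],[0,0,0.07],90],
    [[0,0,0],[0,0,0.12],90],
    [[0,0,0],[-0.06,0,0.16],90],
    [[0,0,0],[-0.09,0.04,0.17],90],
    [[0,0,0],[-0.09,0.1,0.17],90],
    [[0,0,0],[-0.09,0.16,0.17],90],
    [[0,0,0],[-0.09,0.16,0.17],90]
  ]
}}

```text
time: 21.28
tool_pos: [0.4192, 0.0232, 0.2909]
ee_rot: [-1.297, -1.062, 1.06]
contact_force: [0.0, 0.3, 0.3]
finger_gap: 0.901
```

Run:
```python
from h import *
np.set_printoptions(precision=4,suppress=True)
arms()
c=cam("scene"); P=cloud(c); a=c["color"][100:220,180:320]; t=cam("top"); b=t["color"][195:290,270:385]
a=cv2.resize(a,(470,403),interpolation=2); b=cv2.resize(b,(330,273),interpolation=2)
o=np.zeros((403,800,3),np.uint8); o[:,:470]=a; o[:273,470:]=b; cv2.imwrite("pics/f.png",o[:,:,::-1])
for n,P in(("s",P),("t",cloud(t))):
    Q=P[(np.linalg.norm(P[:,:,:2]-[.5095,-.141],axis=2)<.022)&(P[:,:,2]>.14)]; print(n,np.median(Q[:,2]),len(Q))
    if len(Q)>50: A=np.c_[Q[:,:2],np.ones(len(Q))]; Q=Q[abs(Q[:,2]-np.median(Q[:,2]))<.003]; print("plane",np.linalg.lstsq(np.c_[Q[:,:2],np.ones(len(Q))],Q[:,2],rcond=None)[0])
```

```text
t21.27 pos [0.4192 0.0232 0.2909] yaw78.58 tilt [0.0013 0.0007] F [0.  0.3 0.3] M [-0.   -0.19 -0.06] gap79.3mm q [ 0.68  0.19 -0.92  2.03  0.18  1.    1.04]
1 r0.032 56 [0.0895 0.1072 0.1348]
-1 r0.032 15 [0.0913 0.1102 0.1362]
s 0.1524985355841561 170
plane [-0.0068 -0.0002  0.1559]
t 0.15248362850825548 184
plane [ 0.041  -0.0074  0.1304]
```

View pics/f.png

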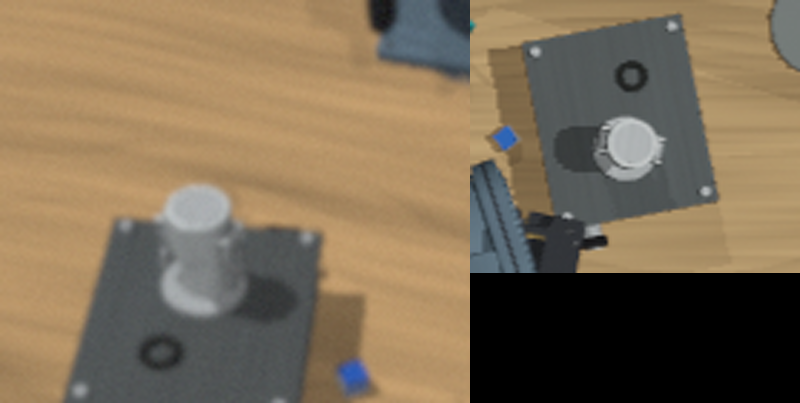

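```bash
python3 -c "
from h import *
print(order.job_done())"
```

```text
the job is handed in; nothing more can be done
None
```

The tank is closed: the cap is fully home, both cam arms lie down along the stub, and the gripper has let go. I handed the job in at about 21 s of the 72 s allowed.

- **Pushing home:** I set the silver cap over the stub with its arms up. The sprung pin was felt at about 0.145 m tool height, and after about 5 mm more travel there was a hard stop. The wrist force jumped from 11 to 25 N there, about 29 N on the cap with its weight, and I eased off before releasing.
- **Swinging the arms:** I pressed both arms down together with the open fingers, at no more than about 9 N in all at each check. They measured level with each other at about 38 and 58 degrees below level. I then squeezed them in until the opening held at 61 mm. Raising the grip to 40 N moved it only 0.7 mm, so I took that as the stop.

**Last checks:**
- **Cap:** its top is at 0.1525 m, against 0.152 m when it was pushed home. It is level in the scene view; a top-view fit gave a tilt of about 2 degrees, which I put down to depth noise.
- **Arms:** both lie within about 34 mm of the cap's axis along their length.
- **Surroundings:** the washer and tiles look undisturbed. I did not check the other bystanders again, but the tool kept clear of them and no unexpected contact forces showed.
- **Gripper:** it touches nothing.

The arms' exact final angle was judged from the squeeze and the camera depth, not read directly.

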